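Put the rooster away in the blue chest

ROBOT

A 7-joint arm with a two-finger parallel gripper is mounted at the origin on the work surface. World frame = base frame: x ahead of the robot, y to its left, z up, the work surface at z = 0. Lengths are in m, angles in rad, forces in N, time in s.
With the tool pointing down it reaches from about 0.425 to 0.925 m from the base axis. Payload 6.8 kg.
Tool frame: the origin (TCP) lies midway between the tips of the shut fingers; the grasp point (between the pads) lies 19 mm behind it; z points along the fingers, y is the line along which they close (so a half turn about z gives the same grasp; the last joint's range is limited). The gripper opens to 88 mm and grips with 3 to 60 N. Pads are 20 mm wide; open, the fingers measure 115 mm over their backs; the gripper's body (75 mm by 178 mm) begins 61 mm behind the grasp point.
Start: joints at [1.099, 0.477, 0.022, 1.555, -0.011, 1.109, -0.083], TCP at [0.24, -0.631, 0.223] pointing down, gripper open.
Joint ranges: [-2.96, 2.96], [-0.34, 2.1], [-1.41, 1.46], [0.24, 2.44], [-1.37, 4.51], [0.17, 1.92], [-2.96, 2.96]. Speed limits (rad/s): [2.39, 2.39, 3.14, 3.14, 3.14, 3.14, 3.14].

INTERFACE

Orientations are given as [roll, pitch, yaw] about the fixed x, y, z axes, in that order (R = Rz(yaw) Ry(pitch) Rx(roll)).
In Python, from cell import * gives the robot as it stands.
- The arm moves only by the tool play_rows, never from a script. Its argument "plan" is a list of rows, each a list of 2 entries, a list of its own where there are three numbers: the shift along the tool's x, y, z as a fraction of full scale, then the turn, a rotation vector about the tool's x, y, z as a fraction of full scale. In form: [[[dx, dy, dz], [ax, ay, az]], ...]. A call has 1 to 10 rows; each row is the pose to reach, as a shift and turn from the pose commanded when the call began, along the tool's axes at that moment, turning the shorter way round; what a row does not reach only later rows make up. Full scale, the value 1, is 20 cm for a shift and 360 degrees for a turn. A row lasts 1/12 s, in which the tool goes at most 41.7 mm and 7.16 degrees, less where a joint would pass 70% of its speed; a pose out of reach is approached as far as the arm can. A call with a number of a shift or a turn outside -1 to 1 is refused whole. A call with a gripper value outside its range is refused whole. "gripper" is the opening, from -1 (shut) to 1 (fully open), set as the call begins (left out, the last holds). The fingers move at their own pace and stop on an object; "newtons" is the grip in N (left out, the last holds). Time passes only in rows, so rows that repeat a pose let the fingers close. It gives the time, the measured TCP pose, the force, the opening and the grip force at its end, in the units of the state.
- state(): the state, without advancing time (a new reading comes with each control period).
- camera(name): name is "side" or "top" or "wrist"; returns the picture (384x512x3 uint8, red, green, blue); there is no depth.
- calibration(name): a dict with "fx", "fy", "cx", "cy" (pixels), "k1" (the pictures are not rectified: a ray, as slopes to the right and down, at radius r is drawn at 1 + k1 r^2 times it, then the intrinsics apply), "pose" (4x4, takes a point from camera to world coordinates); the wrist camera has in their place "mount" (4x4, takes a point from camera to tool coordinates, whose origin is the TCP and whose axes are the flange's). Camera axes: x right, y down, z forward; pixel columns grow to the right and rows downward; lengths in m; the calibration is good to about 2 mm. A picture is of the moment at which its call begins: read the wrist's pose just before it. calibration takes no time and is no camera call.
- job_done(): hands the job in; it is judged then, once.
The state is a dict: "time": time; "joint_pos": joint angles; "joint_velocities": joint speeds; "joint_torque": joint torques, N m; "tool_pos": TCP position; "eef_rot": TCP orientation; "ft_force": force on the tool from outside, world axes, zero at the start; "torque": the same for the moment, N m; "gripper_width": opening from 0.0 (shut) to 1.0 (fully open); "gripper_force": force on a finger pad.
Only numpy, scipy, OpenCV 4.12 (cv2) and the standard library are available. Lean on these libraries where they do the work, as an engineer would, in place of code of your own. Each camera call takes 0.05 s, during which the arm holds its last target. There are 200 camera calls.

TASK

At the craft stall, first clear the mortar away from in front of the blue chest while its drawer is still shut, and stand it upright with its whole foot on the round cork mat. Then pull the blue drawer all the way out to its stop, stand the painted rooster upright in the empty rear bay behind the beads, and leave the drawer fully out. Leave the three black figures where they stand and the red chest's drawer shut.

Things in the scene. Friction and masses are not known exactly. Their poses are not given: they have to be found in the camera images.
- blue_chest: The chest to open: wooden chest 200 mm deep (its x) by 140 mm wide (its y) by 100 mm high, fixed to the table, with one drawer in its front, which is the face at its -x. Origin at the centre of its underside. Blue top panel and drawer front. Its drawer's rear bay is 90 mm long (x) by 110 mm wide; its floor's centre lies 165 mm behind the handle (+x), 16 mm above the table.
- blue_drawer (a joint): Travel of the blue drawer, m: 0 fully shut, 0.17 fully out at its stop; slides along the chest's -x, stays where left (friction about 1.5 N); may start up to 10 mm out. The drawer is 180 mm long, 120 mm wide, its walls 5 mm thick and 66 mm above the table. A cross wall parts a front bay full of beads from the empty rear bay.
- blue_handle (a point): Middle of the blue drawer's brass bar handle: a round bar about 10 mm thick and 80 mm long along the chest's y, 70 mm above the table, standing 35 mm (to its centre) in front of the drawer's front panel, held by a post at each end. Axes as the chest's. Drawer shut, it is 145 mm from the chest's origin.
- red_chest: The other chest, to be left alone: wooden chest 200 mm deep (its x) by 140 mm wide (its y) by 100 mm high, fixed to the table, with one drawer in its front, which is the face at its -x. Origin at the centre of its underside. Red panel on its top and a red drawer front with the same brass handle (its bar 145 mm from the origin along -x, 70 mm above the table).
- red_drawer (a joint): Travel of the red drawer, m: 0 fully shut, 0.17 fully out. It starts shut and must stay shut.
- mortar: Round turned wooden mortar, 56 mm outer diameter, 50 mm at its foot, rim 70 mm high, with a dark band and a light pestle fixed in it that sticks up from its mouth to 97 mm. Loose, about 200 g. Stands in front of the blue drawer, in its path. Origin at the centre of its underside, z up.
- mat: Round cork mat, 110 mm across, 6 mm thick, fixed to the table. Origin at the centre of its underside.
- rooster: Small yellow painted rooster with red comb, orange beak and green tail, on a round dark foot 40 mm across and 6 mm thick. 72 mm high, about 60 mm long along its x (beak to -x, tail to +x). Its body has flat sides 28 mm apart along its y, 46 mm long, from 16 to 50 mm above its underside: grip it there. Loose, about 60 g. Origin at the centre of its underside.
- figure_a: a tall black wooden carved figure, loose bystander: round foot 42 mm across, 120 mm high, body 34 mm wide tapering to a small head, thin red collar. Origin at the centre of its underside, z up. Stands close beside the blue drawer's handle, just clear of the drawer's path.
- figure_b: a tall black wooden carved figure, loose bystander: round foot 42 mm across, 120 mm high, body 34 mm wide tapering to a small head, thin red collar. Origin at the centre of its underside, z up. Stands beyond the mat.
- figure_c: a tall black wooden carved figure, loose bystander: round foot 42 mm across, 120 mm high, body 34 mm wide tapering to a small head, thin red collar. Origin at the centre of its underside, z up. Stands beyond the rooster.

How it is judged:
On the way, in this order (a step that is already met when the one before it is completed fails the run):
1. the mortar stands on the mat, let go, with the blue drawer still shut (horizontal distance between mortar and mat below 0.03 m and z of mortar in the frame of mat below 0.012 m and angle between mortar's own z axis and vertical below 0.15 rad and contact force between the fingers and mortar below 0.3 N and linear speed of mortar below 0.03 m/s and value of joint blue_drawer below 0.03 m), for 0.2 s.
2. the blue drawer is pulled out to its stop (value of joint blue_drawer above 0.163 m), for 0.2 s.
At the end, for the whole second after the job is handed in: Blue drawer out to its stop (7 mm); rooster upright (0.2 rad) and still on its rear bay's floor; mortar upright and released on the mat, within 30 mm of its centre; red drawer shut (15 mm); black figures upright, within 25 mm of their starts (value of joint blue_drawer above 0.163 m and x of rooster in the frame of blue_handle between 0.12 and 0.21 m and y of rooster in the frame of blue_handle between -0.055 and 0.055 m and z of rooster in the frame of blue_handle between -0.059 and -0.046 m and angle between rooster's own z axis and vertical below 0.2 rad and linear speed of each of rooster, mortar below 0.03 m/s and horizontal distance between mortar and mat below 0.03 m and z of mortar in the frame of mat below 0.012 m and angle between mortar's own z axis and vertical below 0.15 rad and contact force between the fingers and mortar below 0.3 N and value of joint red_drawer below 0.015 m and distance of each of figure_a, figure_b, figure_c from where it was at the start of the episode below 0.025 m and angle between each of figure_a, figure_b, figure_c's own z axis and vertical below 0.3 rad); the robot touches nothing.
It fails at once if a black figure is knocked over or shifted by more than 25 mm (distance of any of figure_a, figure_b, figure_c from where it was at the start of the episode above 0.025 m or angle between any of figure_a, figure_b, figure_c's own z axis and vertical above 0.3 rad).
It fails at once if the red drawer is opened (value of joint red_drawer above 0.015 m).
It also fails if it takes over 72 s, if anything falls off the work surface, if the arm or the gripper's body presses on something with over 40 N, if the wrist force passes 120 N, or if a joint passes its speed limit or range.

## Working session

There is one attempt and no reset: what is moved stays moved. The work goes in short steps, Python scripts to look and compute and a tool call to move; the robot and the scene stay as the last step left them, time stands still between calls to the robot, and variables do not carry over. Pictures are saved under pics/ and viewed, at most 13 in all, crops included, and the job is handed in when it is done.

Besides the shell and the picture viewer there is one more tool, called after "Request:" as name(argument=value, ...), one argument or row to a line, values as JSON. play_rows: Moves the arm, as the interface text tells. Shift numbers are shares of 20 cm and turn numbers shares of 360 degrees, none past 1 either way. Its arguments: {"type":"object","properties":{"plan":{"type":"array","items":{"type":"array"}},"gripper":{"type":"number"},"newtons":{"type":"number"}},"required":["plan"]}

```bash
mkdir -p pics; ls; python3 - <<'E'
from cell import *
import cv2,numpy as np
for n in ["top","side"]:
    cv2.imwrite(f"pics/{n}0.png",cv2.cvtColor(camera(n),cv2.COLOR_RGB2BGR))
    print(n,calibration(n))
print(calibration("wrist")); print(state())
E
```

```text
pics
top {'fx': 453.24775866312973, 'fy': 453.24775866312973, 'cx': 259.83853531251384, 'cy': 196.82511518822565, 'k1': -0.027253475508770657, 'pose': array([[ 0.02610584, -0.99552368,  0.09083553,  0.48417305],
       [-0.99964313, -0.02651239, -0.00327172,  0.01800909],
       [ 0.00566534, -0.0907177 , -0.99586053,  1.46035856],
       [ 0.        ,  0.        ,  0.        ,  1.        ]])}
side {'fx': 407.5722953228559, 'fy': 407.5722953228559, 'cx': 256.6238226497745, 'cy': 192.51678476904647, 'k1': -0.002963295050632972, 'pose': array([[-0.81167238, -0.33902502,  0.47565742,  0.05030354],
       [-0.58401177,  0.45586464, -0.67165295,  0.83616954],
       [ 0.01087175, -0.82295168, -0.56800734,  0.77338094],
       [ 0.        ,  0.        ,  0.        ,  1.        ]])}
{'fx': 295.9531753946588, 'fy': 295.9531753946588, 'cx': 259.44123474431535, 'cy': 186.9353147124129, 'k1': -0.010424315974390601, 'mount': array([[-1.87009620e-05, -9.63852792e-01, -2.66435348e-01,
         7.18435898e-02],
       [ 9.99999986e-01,  2.64783289e-05, -1.65977125e-04,
         7.39572475e-04],
   
[... 188 characters left out ...]
t_pos': array([ 1.09886039,  0.47771741,  0.02232664,  1.55628012, -0.01149594,
        1.10928164, -0.08309418]), 'joint_velocities': array([-0.00139003, -0.00282314,  0.00086464, -0.00451345,  0.00133739,
        0.00068705,  0.00021504]), 'joint_torque': array([ 4.19602744e-03, -5.84091032e+01,  1.54001534e+00, -2.73314559e+01,
       -5.41199406e-02,  1.31400922e-02,  9.04144326e-05]), 'tool_pos': array([ 0.24002801, -0.63034202,  0.22180924]), 'eef_rot': array([-3.14003782e+00,  1.08304240e-04,  3.63878659e-01]), 'ft_force': array([ 0.26300223, -0.01237583, -0.46041236]), 'torque': array([-0.00469207,  0.03603087,  0.0327906 ]), 'gripper_force': 0.0, 'gripper_width': 1.0001303288657903}
```

View pics/top0.png

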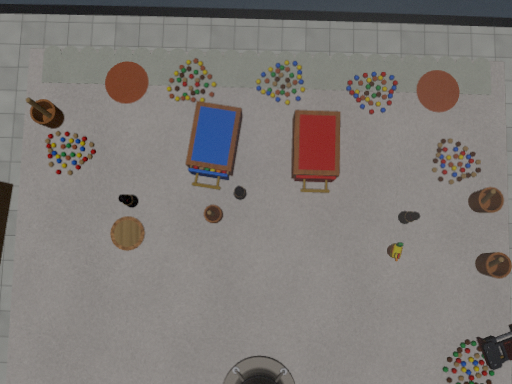

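View pics/side0.png

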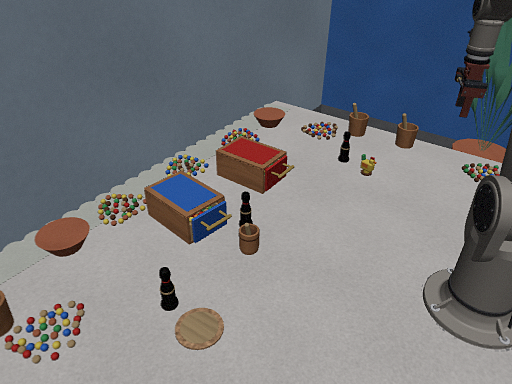

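The top view shows the mortar at (213,214), mat (128,233), blue handle (207,185), rooster (397,251) and figures at about (240,192), (130,200) and (408,217). I'll enlarge these areas to get finer readings.

```bash
cat > h.py <<'E'
from cell import *
import cv2,numpy as np
from scipy.spatial.transform import Rotation as R
def ray(cal,uv,pose):
    K=np.array([[cal['fx'],0,cal['cx']],[0,cal['fy'],cal['cy']],[0,0,1]])
    p=cv2.undistortPoints(np.array([[uv]],float),K,np.array([cal['k1'],0,0,0.]))[0,0]
    return pose[:3,:3]@np.array([*p,1]),pose[:3,3]
def tool():
    s=state();T=np.eye(4);T[:3,:3]=R.from_euler('xyz',s['eef_rot']).as_matrix();T[:3,3]=s['tool_pos'];return T
def loc(name,uv,z,T=None):
    cal=calibration(name);pose=(T@cal['mount']) if name=='wrist' else cal['pose']
    d,o=ray(cal,uv,pose);return o+d*(z-o[2])/d[2]
def proj(name,P,T=None):
    cal=calibration(name);pose=(T@cal['mount']) if name=='wrist' else cal['pose']
    p=np.linalg.inv(pose)@np.array([*P,1]);x,y=p[:2]/p[2];k=1+cal['k1']*(x*x+y*y)
    return cal['fx']*x*k+cal['cx'],cal['fy']*y*k+cal['cy']
def plan(P,rpy):
    "shift & turn in full-scale units from the present pose to P,rpy"
    T=tool();A=T[:3,:3]
    print('shift',np.round(A.T@(np.array(P)-T[:3,3])/.2,3),'turn',np.round((R.from_matrix(A).inv()*R.from_euler('xyz',rpy)).as_rotvec()/2/np.pi,4))
E
python3 - <<'E'
import cv2,numpy as np
a=cv2.imread('pics/top0.png');o=np.zeros((589,800,3),np.uint8)
o[:,:608]=cv2.resize(a[95:250,100:260],(608,589),interpolation=2)
o[:260,615:795]=cv2.resize(a[200:265,380:425],(180,260),interpolation=2)
cv2.imwrite('pics/c1.png',o)
b=cv2.imread('pics/side0.png')
cv2.imwrite('pics/c2.png',cv2.resize(b[150:350,140:400],(780,600),interpolation=2))
E
```

```text
(no output)
```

View pics/c1.png

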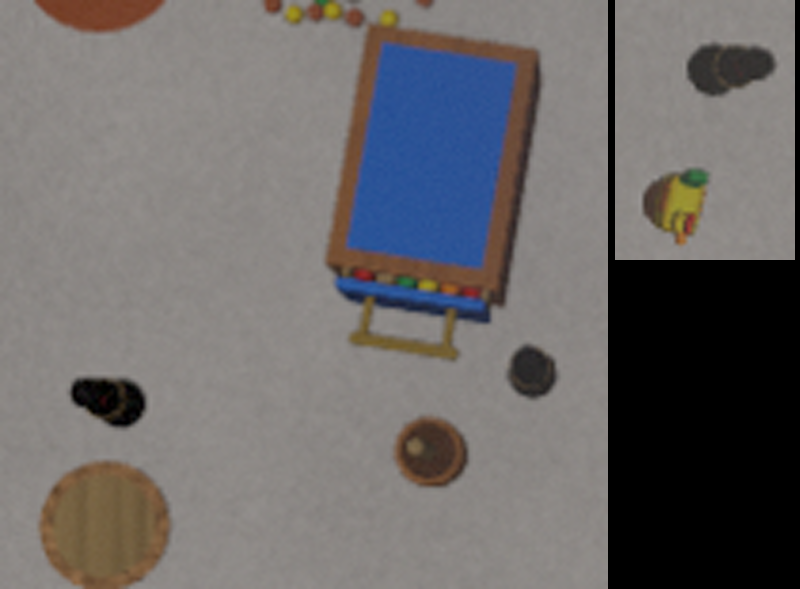

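The enlarged crop shows the chest top corners at (369,27), (539,50), (497,290) and (328,263). The handle bar runs (351,338) to (457,354), the mortar rim is at (431,452) and the mat at (105,525). Figure_a is at (533,371), the figure_b foot at (121,402), and the rooster foot at about (668,201).

```bash
python3 - <<'E'
from h import *
c=lambda X,Y:(100+(X+.5)/3.8-.5,95+(Y+.5)/3.8-.5)
q=lambda X,Y:(380+(X-615+.5)/4-.5,200+(Y+.5)/4-.5)
for n,p,z in [('BL',c(369,27),.1),('BR',c(539,50),.1),('FR',c(497,290),.1),('FL',c(328,263),.1),('hL',c(351,338),.075),('hR',c(457,354),.075),('mortar',c(431,452),.07),('mat',c(105,525),.006),('matL',c(40,525),.006),('matR',c(170,525),.006),('figAtop',c(533,365),.12),('figAfoot',c(533,375),0.03),('figB',c(121,402),.005),('roofoot',q(668,201),.006),('roobody',q(684,203),.05),('beak',q(682,240),.05),('tail',q(695,176),.06),('figC',q(713,69),.005),('redhL',(303,189),.075),('redhR',(328,189.5),.075)]:
    print(n,np.round(loc('top',p,z),4))
E
```

```text
BL [0.8966 0.2152 0.1   ]
BR [0.8813 0.0771 0.1   ]
FR [0.6846 0.1047 0.1   ]
FL [0.7027 0.2403 0.1   ]
hL [0.6459 0.2232 0.075 ]
hR [0.6351 0.1369 0.075 ]
mortar [0.5556 0.1556 0.07  ]
mat [0.4899 0.4345 0.006 ]
matL [0.4884 0.4895 0.006 ]
matR [0.4914 0.3797 0.006 ]
figAtop [0.6232 0.0733 0.12  ]
figAfoot [0.6241 0.0768 0.03  ]
figB [0.5943 0.4266 0.005 ]
roofoot [ 0.4577 -0.4171  0.006 ]
roobody [ 0.4572 -0.4164  0.05  ]
beak [ 0.4287 -0.4149  0.05  ]
tail [ 0.4783 -0.4219  0.06  ]
figC [ 0.5644 -0.4538  0.005 ]
redhL [ 0.6382 -0.1187  0.075 ]
redhR [ 0.6388 -0.1957  0.075 ]
```

View pics/c2.png

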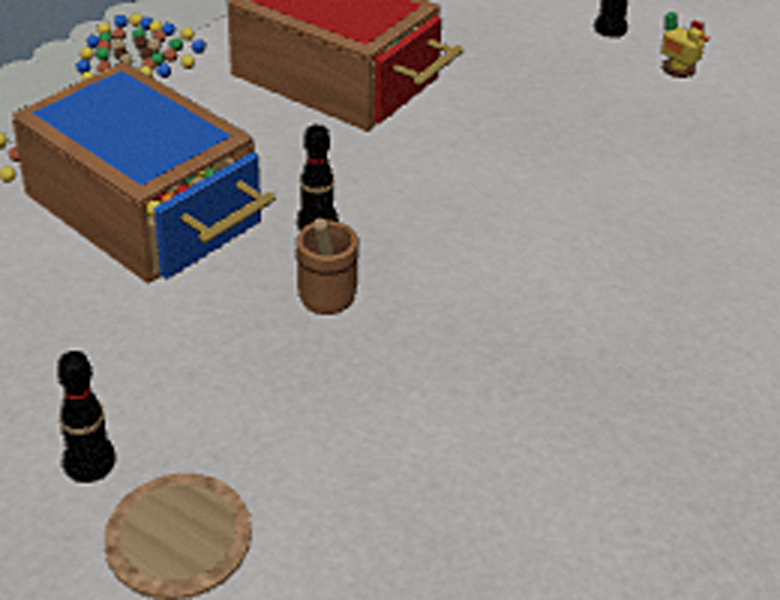

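In the side crop everything stands upright, the blue drawer is slightly open, and figure_a stands beside the handle. The measurements agree with the given sizes: mat 110 mm across, bar at 152 mm from the chest origin (drawer about 7 mm out), chest yaw about -7°. I'll move toward the mortar.

Request:
play_rows(
  plan=[
    [[0.975, -0.59, 0], [0, 0, 0.058]],
    [[0.975, -0.59, 0], [0, 0, 0.058]],
    [[0.975, -0.59, 0], [0, 0, 0.058]],
    [[0.975, -0.59, 0], [0, 0, 0.058]],
    [[0.975, -0.59, 0], [0, 0, 0.058]],
    [[0.975, -0.59, 0], [0, 0, 0.058]],
    [[0.975, -0.59, 0], [0, 0, 0.058]],
  ],
  gripper=1,
)

```text
time: 0.68
tool_pos: [0.3851, -0.4456, 0.2224]
eef_rot: [-3.139, -0.001, 0.009]
ft_force: [0.3, -0.1, 0.3]
gripper_width: 0.998
gripper_force: 0.0
```

```bash
python3 - <<'E'
from h import *
T=tool();im=camera('wrist');np.savez('w1.npz',T=T);cv2.imwrite('pics/w1.png',im[:,:,::-1])
for P in [(.457,-.417,.006),(.564,-.454,0)]: print(proj('wrist',P,T))
E
```

```text
(np.float64(236.53294885495686), np.float64(105.44358660916205))
(np.float64(267.72485273552076), np.float64(10.499984346237909))
```

Request:
play_rows(
  plan=[
    [[0.3, -1, 0], [0, 0, 0]],
    [[0.3, -1, 0], [0, 0, 0]],
    [[0.3, -1, 0], [0, 0, 0]],
    [[0.3, -1, 0], [0, 0, 0]],
    [[0.3, -1, 0], [0, 0, 0]],
    [[0.3, -1, 0], [0, 0, 0]],
  ],
)

```text
time: 1.23
tool_pos: [0.4427, -0.2445, 0.2227]
eef_rot: [-3.139, -0.001, 0.008]
ft_force: [0.7, 0.5, 0.3]
gripper_width: 0.995
gripper_force: 0.0
```

Request:
play_rows(
  plan=[
    [[0.3, -1, 0], [0, 0, 0]],
    [[0.3, -1, 0], [0, 0, 0]],
    [[0.3, -1, 0], [0, 0, 0]],
    [[0.3, -1, 0], [0, 0, 0]],
    [[0.3, -1, 0], [0, 0, 0]],
    [[0.3, -1, 0], [0, 0, 0]],
  ],
)

```text
time: 1.73
tool_pos: [0.5028, -0.0442, 0.2229]
eef_rot: [-3.138, -0.002, 0.008]
ft_force: [0.4, -0.3, -0.4]
gripper_width: 1.005
gripper_force: 0.0
```

Request:
play_rows(
  plan=[
    [[0.2, -1, 0], [0, 0, 0]],
    [[0.2, -1, 0], [0, 0, 0]],
    [[0.2, -1, 0], [0, 0, 0]],
    [[0.2, -1, 0], [0, 0, 0]],
    [[0.2, -1, 0], [0, 0, 0]],
    [[0.2, -1, 0], [0, 0, 0]],
    [[0.2, -1, 0], [0, 0, 0]],
    [[0.2, -1, 0], [0, 0, 0]],
  ],
)

```text
time: 2.4
tool_pos: [0.5413, 0.1463, 0.2221]
eef_rot: [3.14, 0.001, -0.003]
ft_force: [0.1, -0.5, -0.0]
gripper_width: 0.997
gripper_force: 0.0
```

```bash
python3 - <<'E'
from h import *
T=tool();im=camera('wrist');np.savez('w2.npz',T=T);cv2.imwrite('pics/w2.png',im[:,:,::-1])
print(T[:3,3])
for P in [(.5556,.1556,.07),(.64,.18,.07),(.624,.075,.0)]: print(proj('wrist',P,T))
a=cv2.imread('pics/w1.png');b=cv2.imread('pics/w2.png')
cv2.imwrite('pics/w12.png',np.vstack([cv2.resize(a[:300],(512,300)),b[:300]]))
E
```

```text
[0.54125837 0.14626212 0.22210572]
(np.float64(249.60928767979465), np.float64(160.7632236981578))
(np.float64(224.26323442557108), np.float64(77.68876200080878))
(np.float64(315.4674504612934), np.float64(96.0776153109068))
```

View pics/w12.png

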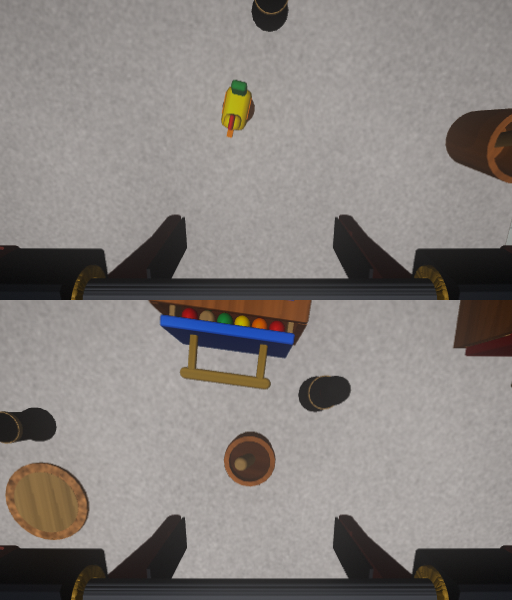

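The wrist views match the top-view predictions: mortar rim (250,160), handle ends (183,73) and (267,83), rooster body (237,107), mat (47,200).

```bash
python3 - <<'E'
from h import *
T1=np.load('w1.npz')['T'];T2=np.load('w2.npz')['T']
for n,T,p,z in [('mortar',T2,(249.5,160),.07),('mat',T2,(47,200.5),.006),('hL',T2,(183,72.5),.075),('hR',T2,(267.5,83.5),.075),('figA foot',T2,(319,96),.01),('beak',T1,(230.5,135),.05),('tail',T1,(239,86),.06),('body',T1,(237,105),.05)]: print(n,np.round(loc('wrist',p,z,T),4))
plan((.555,.156,.031),(np.pi,0,0))
E
```

```text
mortar [0.5564 0.1557 0.07  ]
mat [0.4905 0.432  0.006 ]
hL [0.6446 0.2198 0.075 ]
hR [0.634  0.1368 0.075 ]
figA foot [0.6238 0.0725 0.01  ]
beak [ 0.425  -0.4133  0.05  ]
tail [ 0.4766 -0.424   0.06  ]
body [ 0.4575 -0.4209  0.05  ]
shift [ 0.069 -0.053  0.956] turn [ 0.0002  0.0001 -0.0007]
```

Request:
play_rows(
  plan=[
    [[0.07, -0.05, 0], [0, 0, 0]],
    [[0.07, -0.05, 0.3], [0, 0, 0]],
    [[0.07, -0.05, 0.5], [0, 0, 0]],
    [[0.07, -0.05, 0.65], [0, 0, 0]],
    [[0.07, -0.05, 0.8], [0, 0, 0]],
    [[0.07, -0.05, 0.9], [0, 0, 0]],
    [[0.07, -0.05, 0.955], [0, 0, 0]],
    [[0.07, -0.05, 0.955], [0, 0, 0]],
    [[0.07, -0.05, 0.955], [0, 0, 0]],
  ],
)

```text
time: 3.2
tool_pos: [0.5555, 0.1575, 0.0322]
eef_rot: [3.141, -0.0, -0.002]
ft_force: [0.2, 0.0, 1.0]
gripper_width: 0.999
gripper_force: 0.0
```

Request:
play_rows(
  plan=[
    [[0, 0, 0], [0, 0, 0]],
    [[0, 0, 0], [0, 0, 0]],
    [[0, 0, 0], [0, 0, 0]],
    [[0, 0, 0], [0, 0, 0]],
    [[0, 0, 0], [0, 0, 0]],
    [[0, 0, 0], [0, 0, 0]],
    [[0, 0, 0], [0, 0, 0]],
    [[0, 0, 0], [0, 0, 0]],
    [[0, 0, 0], [0, 0, 0]],
    [[0, 0, 0], [0, 0, 0]],
  ],
  gripper=-1,
  newtons=20,
)

```text
time: 4.03
tool_pos: [0.5553, 0.1584, 0.0323]
eef_rot: [3.141, -0.001, -0.001]
ft_force: [-1.1, -1.6, 6.2]
gripper_width: 0.635
gripper_force: 20.0
```

Request:
play_rows(
  plan=[
    [[0, 0, -0.15], [0, 0, 0]],
    [[0, 0, -0.3], [0, 0, 0]],
    [[0, -0.1, -0.3], [0, 0, 0]],
    [[-0.1, -0.25, -0.3], [0, 0, 0]],
    [[-0.2, -0.4, -0.3], [0, 0, 0]],
    [[-0.25, -0.55, -0.3], [0, 0, 0]],
    [[-0.32, -0.7, -0.3], [0, 0, 0]],
    [[-0.32, -0.7, -0.3], [0, 0, 0]],
  ],
)

```text
time: 4.7
tool_pos: [0.4863, 0.307, 0.0919]
eef_rot: [-3.137, 0.002, 0.009]
ft_force: [1.0, -0.5, -1.2]
gripper_width: 0.638
gripper_force: 20.0
```

Request:
play_rows(
  plan=[
    [[0, -0.15, 0], [0, 0, 0]],
    [[0, -0.3, 0], [0, 0, 0]],
    [[0, -0.45, 0], [0, 0, 0]],
    [[0, -0.6, 0], [0, 0, 0]],
    [[0, -0.67, 0], [0, 0, 0]],
    [[0, -0.67, 0], [0, 0, 0]],
    [[0, -0.67, 0], [0, 0, 0]],
    [[0, -0.67, 0], [0, 0, 0]],
  ],
)

```text
time: 5.37
tool_pos: [0.4915, 0.4303, 0.091]
eef_rot: [3.139, 0.0, -0.002]
ft_force: [0.6, -0.2, -1.7]
gripper_width: 0.64
gripper_force: 20.0
```

```bash
python3 - <<'E'
from h import *
s=state();print(s['tool_pos'],s['gripper_width'],s['gripper_force'],s['ft_force']);plan((.490,.433,.0395),(np.pi,0,0))
E
```

```text
[0.4914743  0.43030127 0.09103868] 0.6402625869014743 19.99961843714118 [ 0.60280504 -0.18106641 -1.72054079]
shift [-0.007 -0.014  0.258] turn [ 0.0004  0.0001 -0.0004]
```

Request:
play_rows(
  plan=[
    [[-0.01, -0.01, 0.1], [0, 0, 0]],
    [[-0.01, -0.01, 0.18], [0, 0, 0]],
    [[-0.01, -0.01, 0.23], [0, 0, 0]],
    [[-0.01, -0.01, 0.25], [0, 0, 0]],
    [[-0.01, -0.01, 0.262], [0, 0, 0]],
    [[-0.01, -0.01, 0.262], [0, 0, 0]],
    [[-0.01, -0.01, 0.262], [0, 0, 0]],
  ],
)

```text
time: 5.95
tool_pos: [0.4896, 0.4348, 0.04]
eef_rot: [-3.141, -0.001, -0.001]
ft_force: [-0.4, 0.5, -1.4]
gripper_width: 0.639
gripper_force: 20.0
```

Request:
play_rows(
  plan=[
    [[0, 0, 0], [0, 0, 0]],
    [[0, 0, 0], [0, 0, 0]],
    [[0, 0, 0], [0, 0, 0]],
    [[0, 0, 0], [0, 0, 0]],
    [[0, 0, 0], [0, 0, 0]],
    [[0, 0, 0], [0, 0, 0]],
    [[0, 0, 0], [0, 0, 0]],
    [[0, 0, 0], [0, 0, 0]],
  ],
  gripper=1,
)

```text
time: 6.62
tool_pos: [0.489, 0.4348, 0.0392]
eef_rot: [3.142, 0.0, -0.001]
ft_force: [0.4, 0.2, 0.4]
gripper_width: 0.998
gripper_force: 0.0
```

Request:
play_rows(
  plan=[
    [[0, 0, -0.15], [0, 0, 0]],
    [[0, 0, -0.35], [0, 0, 0]],
    [[0, 0, -0.55], [0, 0, 0]],
    [[0, 0, -0.75], [0, 0, 0]],
    [[0, 0, -0.9], [0, 0, 0]],
    [[0, 0, -0.9], [0, 0, 0]],
    [[0, 0, -0.9], [0, 0, 0]],
  ],
)

```text
time: 7.2
tool_pos: [0.4898, 0.4356, 0.2215]
eef_rot: [-3.139, -0.003, -0.001]
ft_force: [0.2, -0.6, -0.5]
gripper_width: 1.0
gripper_force: 0.0
```

```bash
python3 - <<'E'
from h import *
T=tool();im=camera('wrist');b=camera('side');print(T[:3,3])
o=np.vstack([im[:290],cv2.resize(b[150:350,140:400],(512,300))[:,:]])
cv2.imwrite('pics/m1.png',o[:,:,::-1])
print(proj('wrist',(.49,.433,.006),T),proj('wrist',(.49,.433,.076),T))
E
```

```text
[0.48978751 0.43563382 0.22151772]
(np.float64(261.19408704527063), np.float64(163.25554220137886)) (np.float64(261.37943099314185), np.float64(175.45515147557387))
```

View pics/m1.png

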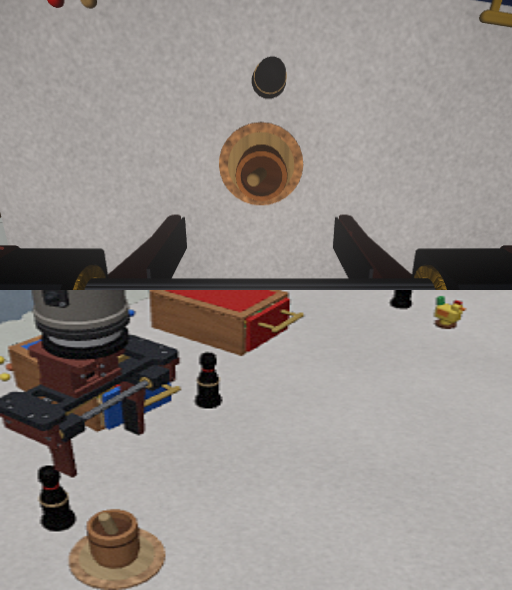

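The mortar stands on the mat: rim (262,175), mat (261,163), as predicted for a centred placing, and the figures are unmoved. Next is the drawer handle.

Request:
play_rows(
  plan=[
    [[0, 0.15, 0], [0, 0, -0.02]],
    [[0.1, 0.3, 0], [0, 0, -0.04]],
    [[0.2, 0.45, 0], [0, 0, -0.06]],
    [[0.3, 0.6, 0], [0, 0, -0.08]],
    [[0.4, 0.75, 0], [0, 0, -0.1]],
    [[0.5, 0.9, 0], [0, 0, -0.12]],
    [[0.5, 0.9, 0], [0, 0, -0.14]],
    [[0.5, 0.9, 0], [0, 0, -0.16]],
    [[0.5, 0.9, 0], [0, 0, -0.16]],
  ],
  gripper=-0.3,
)

```text
time: 8.05
tool_pos: [0.5883, 0.2531, 0.2167]
eef_rot: [-3.139, 0.003, 1.008]
ft_force: [-0.1, -0.6, -1.0]
gripper_width: 0.369
gripper_force: 0.0
```

```bash
python3 - <<'E'
from h import *
print(state()['joint_pos'],state()['tool_pos'],state()['gripper_width'])
plan((.640,.179,.16),(np.pi,0,np.radians(83)))
E
```

```text
[-0.1355301   0.47688684 -0.50846986  1.61798221  0.25007895  1.11639244
 -1.2711137 ] [0.58832437 0.25312464 0.21670808] 0.3690289729640352
shift [-0.174  0.417  0.283] turn [-0.0005  0.0004 -0.0702]
```

Request:
play_rows(
  plan=[
    [[-0.09, 0.2, 0], [0, 0, -0.02]],
    [[-0.174, 0.417, 0.1], [0, 0, -0.04]],
    [[-0.174, 0.417, 0.2], [0, 0, -0.06]],
    [[-0.174, 0.417, 0.28], [0, 0, -0.07]],
    [[-0.174, 0.417, 0.28], [0, 0, -0.07]],
    [[-0.174, 0.417, 0.28], [0, 0, -0.07]],
    [[-0.174, 0.417, 0.28], [0, 0, -0.07]],
  ],
)

```text
time: 8.63
tool_pos: [0.6402, 0.1823, 0.1638]
eef_rot: [-3.141, -0.001, 1.443]
ft_force: [0.3, 0.0, 0.9]
gripper_width: 0.349
gripper_force: 0.0
```

```bash
python3 - <<'E'
from h import *
T=tool();im=camera('wrist');print(T[:3,3],state()['eef_rot'],state()['gripper_width'])
cv2.imwrite('pics/d1.png',im[:,:,::-1])
y=np.array([.122,.9925,0]);c=np.array([.640,.179,.07])
for k in (-.04,0,.04):print(proj('wrist',c+k*y,T))
plan((.640,.179,.051),(np.pi,0,np.radians(83)))
E
```

```text
[0.64021161 0.18226378 0.16379336] [ 3.14048372e+00 -1.18487705e-03  1.44371744e+00] 0.34765041866287344
(np.float64(260.4374680459118), np.float64(232.4174125166709))
(np.float64(260.2341507532732), np.float64(191.47917653059142))
(np.float64(260.01363902285834), np.float64(147.14862761911687))
shift [-0.018 -0.001  0.567] turn [ 0.0002 -0.0002 -0.0008]
```

View pics/d1.png

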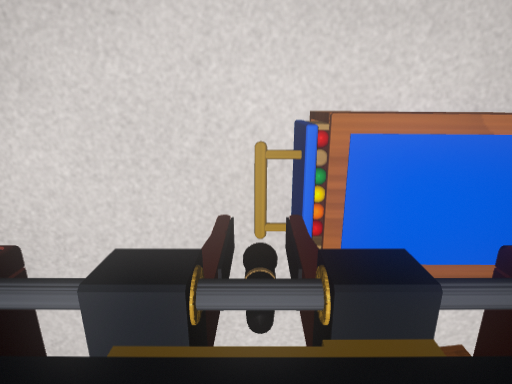

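The bar runs vertically at column 260, rows 145–235, exactly between the fingers as predicted. I'll descend and grip.

Request:
play_rows(
  plan=[
    [[-0.01, 0, 0.15], [0, 0, 0]],
    [[-0.01, 0, 0.28], [0, 0, 0]],
    [[-0.01, 0, 0.4], [0, 0, 0]],
    [[-0.01, 0, 0.5], [0, 0, 0]],
    [[-0.01, 0, 0.565], [0, 0, 0]],
    [[-0.01, 0, 0.565], [0, 0, 0]],
    [[-0.01, 0, 0.565], [0, 0, 0]],
  ],
)

```text
time: 9.27
tool_pos: [0.6406, 0.1794, 0.051]
eef_rot: [3.141, -0.0, 1.444]
ft_force: [0.0, 0.1, 0.4]
gripper_width: 0.351
gripper_force: 0.0
```

Request:
play_rows(
  plan=[
    [[0, 0, 0], [0, 0, 0]],
    [[0, 0, 0], [0, 0, 0]],
    [[0, 0, 0], [0, 0, 0]],
    [[0, 0, 0], [0, 0, 0]],
    [[0, 0, 0], [0, 0, 0]],
    [[0, 0, 0], [0, 0, 0]],
  ],
  gripper=-1,
  newtons=20,
)

```text
time: 9.77
tool_pos: [0.641, 0.1789, 0.0515]
eef_rot: [3.14, -0.001, 1.444]
ft_force: [-1.1, -0.5, 6.1]
gripper_width: 0.121
gripper_force: 20.0
```

Request:
play_rows(
  plan=[
    [[0, -0.06, 0], [0, 0, 0]],
    [[0, -0.15, 0], [0, 0, 0]],
    [[0, -0.25, 0], [0, 0, 0]],
    [[0, -0.35, 0], [0, 0, 0]],
    [[0, -0.45, 0], [0, 0, 0]],
    [[0, -0.55, 0], [0, 0, 0]],
    [[0, -0.63, 0], [0, 0, 0]],
    [[0, -0.7, 0], [0, 0, 0]],
    [[0, -0.74, 0], [0, 0, 0]],
    [[0, -0.75, 0], [0, 0, 0]],
  ],
)

```text
time: 10.6
tool_pos: [0.4916, 0.1988, 0.0515]
eef_rot: [3.139, -0.002, 1.446]
ft_force: [2.6, 1.6, 4.8]
gripper_width: 0.116
gripper_force: 20.0
```

Request:
play_rows(
  plan=[
    [[0, -0.02, 0], [0, 0, 0]],
    [[0, -0.04, 0], [0, 0, 0]],
    [[0, -0.055, 0], [0, 0, 0]],
    [[0, -0.065, 0], [0, 0, 0]],
    [[0, -0.075, 0], [0, 0, 0]],
    [[0, -0.085, 0], [0, 0, 0]],
    [[0, -0.085, 0], [0, 0, 0]],
  ],
)

```text
time: 11.18
tool_pos: [0.4794, 0.2005, 0.0515]
eef_rot: [3.134, -0.004, 1.443]
ft_force: [10.9, 1.7, -1.6]
gripper_width: 0.117
gripper_force: 20.0
```

Request:
play_rows(
  plan=[
    [[0, -0.02, 0], [0, 0, 0]],
    [[0, -0.02, 0], [0, 0, 0]],
    [[0, -0.02, 0], [0, 0, 0]],
    [[0, -0.02, 0], [0, 0, 0]],
  ],
)

```text
time: 11.52
tool_pos: [0.4794, 0.2006, 0.0516]
eef_rot: [3.129, -0.007, 1.441]
ft_force: [21.8, 0.7, -12.7]
gripper_width: 0.115
gripper_force: 20.0
```

Request:
play_rows(
  plan=[
    [[0, 0.01, 0], [0, 0, 0]],
    [[0, 0.01, 0], [0, 0, 0]],
    [[0, 0.01, 0], [0, 0, 0]],
    [[0, 0.01, 0], [0, 0, 0]],
    [[0, 0.01, 0], [0, 0, 0]],
  ],
  gripper=-0.5,
)

```text
time: 11.93
tool_pos: [0.4735, 0.1998, 0.0505]
eef_rot: [3.14, -0.0, 1.444]
ft_force: [5.9, 0.1, 0.7]
gripper_width: 0.252
gripper_force: 2.7
```

```bash
python3 - <<'E'
from h import *
s=state();print(s['tool_pos'],s['gripper_width'],s['gripper_force'],s['ft_force'],s['joint_pos'])
E
```

```text
[0.47352972 0.19981394 0.05048852] 0.25244896775025283 2.7342306822538376 [5.91613239 0.08255621 0.71287705] [-0.08124799  0.51440418 -0.54584607  2.04487585  0.41474519  0.68835978
 -1.02155192]
```

Request:
play_rows(
  plan=[
    [[0, 0.03, 0], [0, 0, 0]],
    [[0, 0.03, 0], [0, 0, 0]],
    [[0, 0.03, 0], [0, 0, 0]],
  ],
  gripper=-0.3,
)

```text
time: 12.18
tool_pos: [0.4777, 0.1987, 0.0497]
eef_rot: [-3.14, 0.001, 1.444]
ft_force: [0.3, 1.1, -0.5]
gripper_width: 0.348
gripper_force: 0.0
```

Request:
play_rows(
  plan=[
    [[0, 0, -0.1], [0, 0, 0]],
    [[0, 0, -0.25], [0, 0, 0]],
    [[0, 0, -0.4], [0, 0, 0]],
    [[0, 0, -0.6], [0, 0, 0]],
    [[0, 0, -0.8], [0, 0, 0]],
    [[0, 0, -0.95], [0, 0, 0]],
    [[0, 0, -0.95], [0, 0, 0]],
  ],
)

```text
time: 12.77
tool_pos: [0.4806, 0.2011, 0.2461]
eef_rot: [3.134, -0.004, 1.445]
ft_force: [0.4, 0.1, -0.3]
gripper_width: 0.352
gripper_force: 0.0
```

```bash
python3 - <<'E'
from h import *
s=state();print(s['tool_pos'],s['eef_rot'],s['gripper_width'],s['ft_force'])
T=tool();im=camera('wrist');b=camera('side')
cv2.imwrite('pics/e1.png',np.hstack([cv2.resize(im,(400,300)),cv2.resize(b[150:345,140:400],(400,300))])[:,:,::-1])
y=np.array([.122,.9925,0]);c=np.array([.4794,.200,.07])
for k in (-.04,0,.04):print(proj('wrist',c+k*y,T))
print(proj('wrist',c+.165*np.array([.9925,-.122,0])-[0,0,.054],T))
E
```

```text
[0.48064245 0.20111316 0.24607659] [ 3.13395331 -0.00407048  1.44488533] 0.3524313881951846 [ 0.40575134  0.11492532 -0.32206929]
(np.float64(257.9885650208076), np.float64(203.1201081585042))
(np.float64(257.81963293185976), np.float64(170.58412626000947))
(np.float64(257.6406360232051), np.float64(136.02795371021568))
(np.float64(379.9192002022364), np.float64(161.64619095082972))
```

View pics/e1.png

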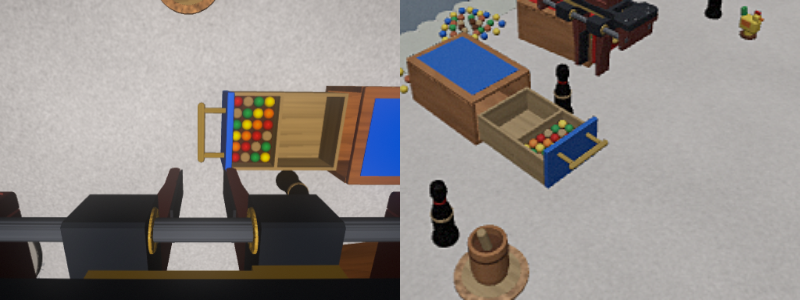

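The drawer is out to its stop with its rear bay empty (centre near (297,126) in the scaled view). All figures and the mortar stand. Next, the rooster.

Request:
play_rows(
  plan=[
    [[-0.2, 0.03, 0], [0, 0, 0.02]],
    [[-0.4, 0.06, 0], [0, 0, 0.04]],
    [[-0.6, 0.1, 0], [0, 0, 0.06]],
    [[-0.8, 0.13, 0], [0, 0, 0.08]],
    [[-1, 0.15, 0], [0, 0, 0.1]],
    [[-1, 0.15, 0], [0, 0, 0.12]],
    [[-1, 0.15, 0], [0, 0, 0.14]],
    [[-1, 0.15, 0], [0, 0, 0.16]],
    [[-1, 0.15, 0], [0, 0, 0.16]],
  ],
  gripper=1,
)

```text
time: 13.62
tool_pos: [0.4816, -0.0034, 0.2381]
eef_rot: [-3.14, 0.004, 0.434]
ft_force: [-0.5, 0.1, -0.2]
gripper_width: 0.985
gripper_force: 0.0
```

```bash
python3 - <<'E'
from h import *
s=state();print(s['tool_pos'],s['eef_rot'],s['joint_pos'])
plan((.46,-.2,.23),(np.pi,0,np.radians(-9)))
E
```

```text
[ 0.48162132 -0.00344077  0.23814142] [-3.13991392  0.00399535  0.43420429] [ 0.25825438  0.17246183 -0.42308663  1.95944385  0.08163811  1.03041609
 -1.33823112]
shift [-0.511  0.846  0.041] turn [-0.0001  0.0007  0.0941]
```

Request:
play_rows(
  plan=[
    [[-0.1, 0.17, 0.01], [0, 0, 0.018]],
    [[-0.2, 0.34, 0.02], [0, 0, 0.036]],
    [[-0.3, 0.5, 0.03], [0, 0, 0.054]],
    [[-0.4, 0.66, 0.04], [0, 0, 0.074]],
    [[-0.51, 0.846, 0.04], [0, 0, 0.094]],
    [[-0.51, 0.846, 0.04], [0, 0, 0.094]],
    [[-0.51, 0.846, 0.04], [0, 0, 0.094]],
    [[-0.51, 0.846, 0.04], [0, 0, 0.094]],
  ],
)

```text
time: 14.28
tool_pos: [0.4623, -0.1985, 0.2311]
eef_rot: [-3.141, 0.002, -0.148]
ft_force: [0.0, -0.5, 0.2]
gripper_width: 1.001
gripper_force: 0.0
```

```bash
python3 - <<'E'
from h import *
s=state();print(s['tool_pos'],s['eef_rot'],s['joint_pos'])
plan((.445,-.40,.2),(np.pi,0,np.radians(-9)))
E
```

```text
[ 0.46230995 -0.19845129  0.23108001] [-3.14057641e+00  2.36155494e-03 -1.47582602e-01] [ 0.46823752  0.19791615 -0.21232952  1.93589945  0.04791801  1.01508779
 -1.48384115]
shift [0.063 1.01  0.154] turn [-0.0002  0.0004  0.0015]
```

Request:
play_rows(
  plan=[
    [[0.01, 0.2, 0], [0, 0, 0]],
    [[0.02, 0.4, 0.05], [0, 0, 0]],
    [[0.04, 0.6, 0.1], [0, 0, 0]],
    [[0.06, 0.8, 0.15], [0, 0, 0]],
    [[0.06, 1, 0.15], [0, 0, 0]],
    [[0.06, 1, 0.15], [0, 0, 0]],
    [[0.06, 1, 0.15], [0, 0, 0]],
    [[0.06, 1, 0.15], [0, 0, 0]],
  ],
)

```text
time: 14.95
tool_pos: [0.4456, -0.3966, 0.2017]
eef_rot: [-3.14, 0.001, -0.147]
ft_force: [1.1, 0.4, -0.7]
gripper_width: 1.002
gripper_force: 0.0
```

```bash
python3 - <<'E'
from h import *
T=tool();im=camera('wrist');np.savez('w3.npz',T=T);print(T[:3,3],state()['eef_rot'])
u,v=map(int,proj('wrist',(.4575,-.419,.03),T));u0,v0=u-65,max(v-65,0);print(u0,v0)
cv2.imwrite('pics/r1.png',cv2.resize(im[v0:v0+130,u0:u0+130,::-1],(520,520),interpolation=cv2.INTER_CUBIC))
E
```

```text
[ 0.44564177 -0.39664621  0.20167239] [-3.13990452e+00  1.61725401e-04 -1.46478159e-01]
211 92
```

View pics/r1.png

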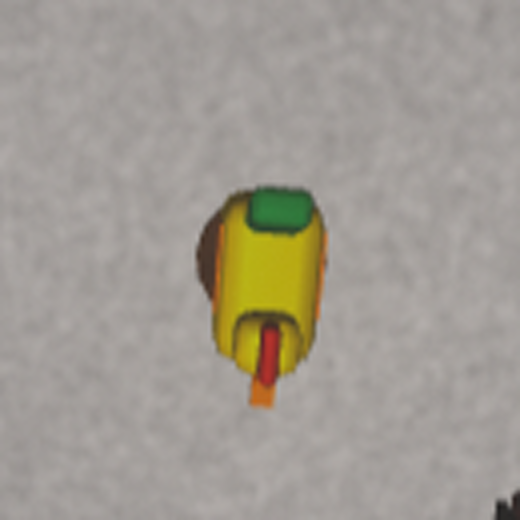

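The rooster is upright: tail (281,210), beak (261,405), body centre about (270,280) in the 4x crop.

```bash
python3 - <<'E'
from h import *
T=np.load('w3.npz')['T'];q=lambda X,Y:(211+X/4,92+Y/4)
L=lambda p,z:loc('wrist',q(*p),z,T)
b,t,l1,l2,r1,r2=L((261,405),.052),L((281,210),.06),L((222,235),.045),L((214,315),.045),L((326,235),.045),L((319,315),.045)
for a,c in((b,t),(l2,l1),(r2,r1)): print(np.round(a,4),np.round(c,4),np.degrees(np.arctan2(*(c-a)[[1,0]])))
print('centre',(l1+l2+r1+r2)/4)
print(L((270,275),.045))
plan((.459,-.421,.10),(np.pi,0,np.radians(-13)))
E
```

```text
[ 0.4218 -0.4126  0.052 ] [ 0.4752 -0.4245  0.06  ] -12.496304949279315
[ 0.4472 -0.4033  0.045 ] [ 0.4688 -0.4086  0.045 ] -13.759966400717168
[ 0.443  -0.4319  0.045 ] [ 0.4647 -0.4364  0.045 ] -11.724190328003106
centre [ 0.45590709 -0.42005461  0.045     ]
[ 0.45601442 -0.42000883  0.045     ]
shift [0.083 0.114 0.51 ] turn [-0.0003  0.      0.0128]
```

Request:
play_rows(
  plan=[
    [[0.073, 0.107, 0], [0, 0, 0.0115]],
    [[0.073, 0.107, 0.2], [0, 0, 0.0115]],
    [[0.073, 0.107, 0.4], [0, 0, 0.0115]],
    [[0.073, 0.107, 0.55], [0, 0, 0.0115]],
    [[0.073, 0.107, 0.7], [0, 0, 0.0115]],
    [[0.073, 0.107, 0.8], [0, 0, 0.0115]],
    [[0.073, 0.107, 0.88], [0, 0, 0.0115]],
    [[0.073, 0.107, 0.91], [0, 0, 0.0115]],
    [[0.073, 0.107, 0.91], [0, 0, 0.0115]],
    [[0.073, 0.107, 0.91], [0, 0, 0.0115]],
  ],
)

```text
time: 15.83
tool_pos: [0.4568, -0.4214, 0.021]
eef_rot: [-3.141, -0.001, -0.222]
ft_force: [0.6, 0.5, -0.2]
gripper_width: 1.003
gripper_force: 0.0
```

Request:
play_rows(
  plan=[
    [[0, 0, 0], [0, 0, 0]],
    [[0, 0, 0], [0, 0, 0]],
    [[0, 0, 0], [0, 0, 0]],
    [[0, 0, 0], [0, 0, 0]],
    [[0, 0, 0], [0, 0, 0]],
    [[0, 0, 0], [0, 0, 0]],
    [[0, 0, 0], [0, 0, 0]],
    [[0, 0, 0], [0, 0, 0]],
    [[0, 0, 0], [0, 0, 0]],
    [[0, 0, 0], [0, 0, 0]],
  ],
  gripper=-1,
  newtons=10,
)

```text
time: 16.67
tool_pos: [0.4558, -0.4222, 0.0202]
eef_rot: [-3.141, 0.0, -0.224]
ft_force: [1.2, 0.9, -0.4]
gripper_width: 0.323
gripper_force: 10.0
```

Request:
play_rows(
  plan=[
    [[0, 0, -0.15], [0, 0, 0]],
    [[0, 0, -0.35], [0, 0, 0]],
    [[0, 0, -0.55], [0, 0, 0]],
    [[0, 0, -0.75], [0, 0, 0]],
    [[0, 0, -0.95], [0, 0, 0]],
    [[0, 0, -0.95], [0, 0, 0]],
    [[0, 0, -0.95], [0, 0, 0]],
  ],
)

```text
time: 17.25
tool_pos: [0.4569, -0.4236, 0.213]
eef_rot: [3.139, -0.005, -0.224]
ft_force: [0.1, -0.6, -1.6]
gripper_width: 0.317
gripper_force: 10.0
```

Request:
play_rows(
  plan=[
    [[0.05, -0.15, 0], [0, 0, -0.01]],
    [[0.1, -0.3, 0], [0, 0, -0.02]],
    [[0.15, -0.45, 0], [0, 0, -0.03]],
    [[0.2, -0.6, 0], [0, 0, -0.045]],
    [[0.2, -0.8, 0], [0, 0, -0.06]],
    [[0.2, -0.95, 0], [0, 0, -0.07]],
    [[0.2, -0.95, 0], [0, 0, -0.07]],
    [[0.2, -0.95, 0], [0, 0, -0.07]],
  ],
)

```text
time: 17.92
tool_pos: [0.5366, -0.2433, 0.2083]
eef_rot: [-3.139, 0.002, 0.22]
ft_force: [0.3, -0.1, -0.7]
gripper_width: 0.319
gripper_force: 10.0
```

```bash
python3 - <<'E'
from h import *
s=state();print(s['tool_pos'],s['eef_rot'],s['joint_pos'],s['gripper_width'])
plan((.53,-.05,.21),(np.pi,0,np.radians(40)))
E
```

```text
[ 0.53655756 -0.24329852  0.20833182] [-3.13912365e+00  2.41097875e-03  2.20395770e-01] [ 0.50403891  0.3645369  -0.23383419  1.76673033  0.09565077  1.02477305
 -1.11538993] 0.3193380256588088
shift [ 0.179 -0.95  -0.006] turn [-0.0005  0.0003 -0.076 ]
```

Request:
play_rows(
  plan=[
    [[0.03, -0.15, 0], [0, 0, -0.012]],
    [[0.06, -0.3, 0], [0, 0, -0.025]],
    [[0.09, -0.45, 0], [0, 0, -0.037]],
    [[0.12, -0.6, 0], [0, 0, -0.05]],
    [[0.15, -0.8, 0], [0, 0, -0.063]],
    [[0.18, -0.95, 0], [0, 0, -0.076]],
    [[0.18, -0.95, 0], [0, 0, -0.076]],
    [[0.18, -0.95, 0], [0, 0, -0.076]],
  ],
)

```text
time: 18.58
tool_pos: [0.5307, -0.0524, 0.2093]
eef_rot: [-3.14, 0.001, 0.694]
ft_force: [-0.9, -1.6, -0.7]
gripper_width: 0.317
gripper_force: 10.0
```

```bash
python3 - <<'E'
from h import *
s=state();print(s['tool_pos'],s['eef_rot'],s['joint_pos'],s['gripper_width'])
plan((.60,.1,.22),(np.pi,0,np.radians(75)))
E
```

```text
[ 0.53069588 -0.05243853  0.20926818] [-3.14049294e+00  1.31572125e-03  6.94496975e-01] [ 0.32452821  0.2900688  -0.41038467  1.88482501  0.13626954  0.99558808
 -1.02142506] 0.31725680541944634
shift [ 0.754 -0.364 -0.054] turn [-0.0002  0.0001 -0.0978]
```

Request:
play_rows(
  plan=[
    [[0.12, -0.06, -0.02], [0, 0, -0.015]],
    [[0.25, -0.12, -0.05], [0, 0, -0.03]],
    [[0.38, -0.18, -0.05], [0, 0, -0.047]],
    [[0.5, -0.25, -0.05], [0, 0, -0.064]],
    [[0.65, -0.3, -0.05], [0, 0, -0.08]],
    [[0.75, -0.36, -0.05], [0, 0, -0.098]],
    [[0.75, -0.36, -0.05], [0, 0, -0.098]],
    [[0.75, -0.36, -0.05], [0, 0, -0.098]],
  ],
)

```text
time: 19.25
tool_pos: [0.6009, 0.097, 0.2189]
eef_rot: [-3.14, 0.001, 1.306]
ft_force: [0.8, -0.6, -1.3]
gripper_width: 0.318
gripper_force: 10.0
```

```bash
python3 - <<'E'
from h import *
s=state();print(s['tool_pos'],s['eef_rot'],s['joint_pos'],s['gripper_width'])
plan((.643,.182,.17),(np.pi,0,np.radians(83)))
E
```

```text
[0.60093445 0.0970296  0.21885506] [-3.13986241e+00  1.02155564e-03  1.30649794e+00] [ 0.15693975  0.42934395 -0.55589661  1.69320398  0.24982686  1.09254894
 -0.73888679] 0.31794322895912197
shift [0.465 0.092 0.244] turn [-0.0003  0.0001 -0.0226]
```

Request:
play_rows(
  plan=[
    [[0.12, 0.03, 0], [0, 0, -0.01]],
    [[0.25, 0.06, 0], [0, 0, -0.02]],
    [[0.38, 0.09, 0], [0, 0, -0.0226]],
    [[0.465, 0.092, 0], [0, 0, -0.0226]],
    [[0.465, 0.092, 0.1], [0, 0, -0.0226]],
    [[0.465, 0.092, 0.2], [0, 0, -0.0226]],
    [[0.465, 0.092, 0.24], [0, 0, -0.0226]],
    [[0.465, 0.092, 0.24], [0, 0, -0.0226]],
  ],
)

```text
time: 19.92
tool_pos: [0.6415, 0.1795, 0.1691]
eef_rot: [-3.137, 0.004, 1.447]
ft_force: [-0.2, 0.4, -1.1]
gripper_width: 0.313
gripper_force: 10.0
```

```bash
python3 - <<'E'
from h import *
s=state();print(s['tool_pos'],s['eef_rot'],s['gripper_width'])
T=tool();im=camera('wrist')
X=np.array([.9925,-.122,0]);Y=np.array([.122,.9925,0]);c=np.array([.643,.1803,0])
im=im[:,:,::-1].copy()
# expected bay walls' top rim (z .066), drawn for comparison
pts=np.array([proj('wrist',c+a*X+b*Y+[0,0,.066],T) for a,b in((-.045,-.055),(-.045,.055),(.045,.055),(.045,-.055))])
cv2.polylines(im,[pts.round().astype(int)],True,(255,0,255),1);print(pts.round())
cv2.imwrite('pics/f1.png',im)
plan((.643,.182,.037),(np.pi,0,np.radians(83)))
E
```

```text
[0.64146542 0.1795278  0.16913698] [-3.13727858  0.00422035  1.44669012] 0.31275202381624617
[[216. 238.]
 [211. 123.]
 [313. 123.]
 [308. 238.]]
shift [0.009 0.004 0.67 ] turn [-0.0003  0.0004 -0.0002]
```

View pics/f1.png

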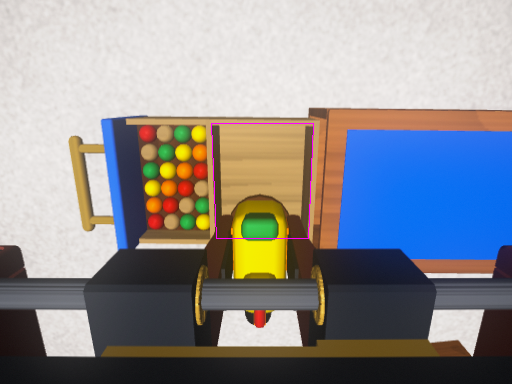

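The outlined expected bay matches the visible bay, from the cross wall at column ~213 to the rear wall at ~310, so I'll lower the rooster.

Request:
play_rows(
  plan=[
    [[0.01, 0.005, 0.1], [0, 0, 0]],
    [[0.01, 0.005, 0.2], [0, 0, 0]],
    [[0.01, 0.005, 0.3], [0, 0, 0]],
    [[0.01, 0.005, 0.4], [0, 0, 0]],
    [[0.01, 0.005, 0.48], [0, 0, 0]],
    [[0.01, 0.005, 0.55], [0, 0, 0]],
    [[0.01, 0.005, 0.6], [0, 0, 0]],
    [[0.01, 0.005, 0.64], [0, 0, 0]],
    [[0.01, 0.005, 0.64], [0, 0, 0]],
    [[0.01, 0.005, 0.64], [0, 0, 0]],
  ],
)

```text
time: 20.8
tool_pos: [0.644, 0.1855, 0.0446]
eef_rot: [3.141, -0.0, 1.451]
ft_force: [0.5, 0.7, -0.7]
gripper_width: 0.317
gripper_force: 10.0
```

Request:
play_rows(
  plan=[
    [[0, 0, 0.015], [0, 0, 0]],
    [[0, 0, 0.027], [0, 0, 0]],
    [[0, 0, 0.035], [0, 0, 0]],
    [[0, 0, 0.038], [0, 0, 0]],
    [[0, 0, 0.038], [0, 0, 0]],
  ],
)

```text
time: 21.22
tool_pos: [0.6437, 0.1854, 0.0367]
eef_rot: [3.142, 0.0, 1.451]
ft_force: [-0.1, -0.3, -1.9]
gripper_width: 0.315
gripper_force: 10.0
```

Request:
play_rows(
  plan=[
    [[0, 0, 0], [0, 0, 0]],
    [[0, 0, 0], [0, 0, 0]],
    [[0, 0, 0], [0, 0, 0]],
    [[0, 0, 0], [0, 0, 0]],
    [[0, 0, 0], [0, 0, 0]],
    [[0, 0, 0], [0, 0, 0]],
  ],
  gripper=0,
)

```text
time: 21.72
tool_pos: [0.6437, 0.1855, 0.0367]
eef_rot: [3.142, -0.0, 1.451]
ft_force: [0.2, 0.3, 0.4]
gripper_width: 0.5
gripper_force: 0.0
```

Request:
play_rows(
  plan=[
    [[0, 0, -0.06], [0, 0, 0]],
    [[0, 0, -0.15], [0, 0, 0]],
    [[0, 0, -0.28], [0, 0, 0]],
    [[0, 0, -0.45], [0, 0, 0]],
    [[0, 0, -0.65], [0, 0, 0]],
    [[0, 0, -0.85], [0, 0, 0]],
    [[0, 0, -1], [0, 0, 0]],
    [[0, 0, -1], [0, 0, 0]],
  ],
)

```text
time: 22.38
tool_pos: [0.6468, 0.1876, 0.2457]
eef_rot: [3.13, -0.006, 1.451]
ft_force: [0.4, 1.5, 1.0]
gripper_width: 0.497
gripper_force: 0.0
```

```bash
python3 - <<'E'
from h import *
s=state();print(s['tool_pos'],s['gripper_width'],s['gripper_force'],s['ft_force'])
T=tool();im=camera('wrist');b=camera('side')
cv2.imwrite('pics/g1.png',np.hstack([cv2.resize(im,(400,300)),cv2.resize(b[150:345,140:400],(400,300))])[:,:,::-1])
Y=np.array([.122,.9925,0]);c=np.array([.4794,.2003,.07])
print([np.round(np.array(proj('wrist',c+k*Y,T))*.78) for k in(-.04,.04)])
E
```

```text
[0.64676572 0.18759914 0.24570745] 0.49693242079588507 0.0 [0.44360263 1.48191914 0.95586033]
[array([ 93., 163.]), array([ 86., 111.])]
```

View pics/g1.png

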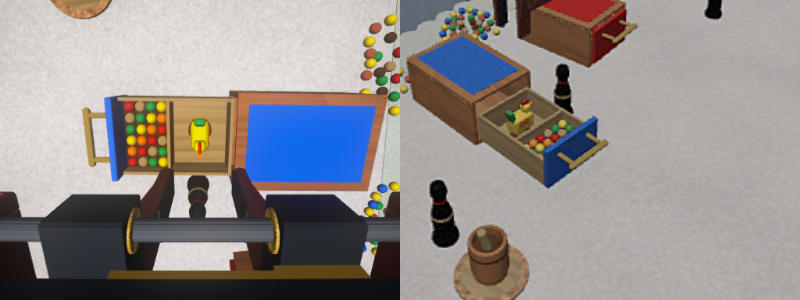

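The rooster stands upright in the rear bay at (200,133). The handle at (90,137) is where it was at the stop, and the mortar, figures and red drawer look undisturbed, so I'm handing in.

```bash
python3 -c "
from cell import *
print(job_done())"
```

```text
the job is handed in; nothing more can be done
None
```

I handed the job in at about 22 s: the mortar stands centred on the mat, the blue drawer is out at its stop, and the rooster is upright in its rear bay; in the last pictures the figures and red drawer looked undisturbed, but the hand-in returned no verdict.

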